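# Vent the line and uncouple the blanking plug from the air manifold

## Robot

A 6-joint arm with a two-finger parallel gripper is mounted at the origin on a cart in front of the work surface, level with it; the furniture and walls round the work are solid. World frame = base frame: x ahead of the robot, y to its left, z up, the work surface at z = 0. Lengths are in mm, angles in rad, forces in N, time in s.
With the tool pointing down it reaches from about 400 to 925 mm from the base axis. Payload 12.5 kg.
Tool frame: the origin (TCP) lies midway between the tips of the shut fingers; the grasp point (between the pads) lies 19 mm behind it; z points along the fingers, y is the line along which they close (so a half turn about z gives the same grasp; the last joint's range is limited). The gripper opens to 95 mm and grips with 3 to 60 N. Pads are 20 mm wide; open, the fingers measure 119 mm over their backs; the gripper's body (75 mm by 180 mm) begins 59 mm behind the grasp point.
Start: joints at [1.131, 0.491, 1.559, -0, 1.092, -0.106], TCP at [204.756, 590.527, 214.661] pointing down, gripper open.
Joint ranges: [-3.1, 3.1], [-0.84, 2.19], [0.05, 2.79], [-1.13, 4.28], [0.06, 2.93], [-2.69, 2.69]. Speed limits (rad/s): [2.22, 2.22, 2.79, 3.14, 3.14, 3.14].

## Interface

Orientations are given as [roll, pitch, yaw] about the fixed x, y, z axes, in that order (R = Rz(yaw) Ry(pitch) Rx(roll)).
In Python, from cell import * gives the robot as it stands. The module is installed in compiled form; this text tells all that it offers.
- The arm moves only by the tool arm_command, never from a script. Its arguments are lists of equal length, an entry for each row: "delta_pos": the shift along the world's x, y, z in units of 250 mm (1.0 is 250 mm), a list of three; "delta_rot": the turn, a rotation vector about the world's x, y, z in units of 90 degrees (1.0 is 90 degrees), a list of three; "claw": the closure, from 0 (fully open) to 1 (shut). In form: {"delta_pos": [[tx, ty, tz], ...], "delta_rot": [[wx, wy, wz], ...], "claw": [claw, ...]}. A call has exactly 5 rows; each row is the pose to reach, as a shift and turn from the pose commanded when the call began; what a row does not reach only later rows make up. A row lasts 1/12 s, in which the tool goes at most 41.7 mm and 7.16 degrees, less where a joint would pass 70% of its speed; a pose out of reach is approached as far as the arm can. A call with a number of a shift or a turn outside -1 to 1 is refused whole. A call with a gripper value outside its range is refused whole. The fingers move at their own pace and stop on an object; the grip force is fixed at half the most. Time passes only in rows, so rows that repeat a pose let the fingers close, or fill a call up. It gives the time, the measured TCP pose, the force, the opening and the grip force at its end, in the units of the state.
- state(): the state, without advancing time (a new reading comes with each control period).
- read_camera(name): name is "side" or "top"; returns the picture (480x640x3 uint8, red, green, blue); there is no depth.
- calibration(name): a dict with "camera_matrix" (3x3 intrinsics, pixels), "k1" (the pictures are not rectified: a ray, as slopes to the right and down, at radius r is drawn at 1 + k1 r^2 times it, then the intrinsics apply), "T" (4x4, takes a point from camera to world coordinates). Camera axes: x right, y down, z forward; pixel columns grow to the right and rows downward; lengths in mm; the calibration is good to about 2 mm. A picture is of the moment at which its call begins. calibration takes no time and is no camera call.
- job_done(): hands the job in; it is judged then, once.
The state is a dict: "t": time; "joints": joint angles; "qvel": joint speeds; "tau": joint torques, N m; "eef_pos": TCP position; "tcp_rot": TCP orientation; "ft_force": force on the tool from outside, world axes, zero at the start; "moment": the same for the moment, N m; "opening": opening from 0.0 (shut) to 1.0 (fully open); "grip_force": force on a finger pad.
Only numpy, scipy, OpenCV 4.12 (cv2) and the standard library are available. Lean on these libraries where they do the work, as an engineer would, in place of code of your own. Each camera call takes 0.05 s, during which the arm holds its last target. There are 200 camera calls.

## Task

Vent the air line by pressing the long bar of the vent switch evenly and fully down at its middle and let it come back up. Then push the sprung sleeve of the manifold's quick coupling all the way back toward the block, draw the blanking plug out in your grip and let the sleeve snap forward again. Lay the plug down gently in the open tray, without dropping it and without disturbing the side cutters and the multimeter lying around.

Things in the scene. Friction and masses are not known exactly. Their poses are not given: they have to be found in the camera images.
- manifold: fixed aluminium air manifold, foot 140 x 110 x 12 mm, origin at the centre of its underside, z up. Its block carries one quick coupling whose axis leans 0.42 rad (24 degrees) from vertical toward the manifold's -x side, roughly toward the robot. Two short brass blanking screws stick out of its +y and -y sides up to 50 mm from the centre, 50 mm high.
- sleeve_top (a point): centre of the upper face of the brass sleeve's flange; z points outward along the coupling's leaning axis, y is the manifold's level y axis. The sleeve is a ribbed barrel 46 mm across with, at its upper end, a flange 68 mm across and 6 mm thick (flat face from radius 14 to 34 mm round the plug). This point moves with the sleeve.
- sleeve (a joint): travel of the sleeve toward the block (m): 0 forward (rest), 0.012 fully back at its stop. Spring: about 3 N at 0, 9 N at 0.012; it snaps forward when let go. Two jaws inside lock the plug at 0 and clear its collar beyond about 8 mm. One hand does it: push the flange down with both fingertips astride the plug, close them on the plug while pushing, then pull.
- seat (a point): floor of the coupling's socket, where the plug's nose rests; z points outward along the axis. Fixed, 48 mm under the flange's upper face at rest (along the axis). Once the plug has risen 3 mm past the open jaws the sleeve may follow the fingers; the jaws drag on the plug (about 5 N) until it has risen some 24 mm, then the sleeve comes home by itself.
- plug: loose steel blanking plug, round, 97 mm long, 0.13 to 0.21 kg; origin at the centre of its nose end, z along it toward its outer end. From the nose: 22 mm diameter collar to 16 mm, 16 mm diameter groove to 26 mm, 22 mm diameter to 38 mm, then a 24 mm diameter grip to 97 mm. Seated at the start, 49 mm of it stand out above the flange (61 mm with the sleeve fully back).
- plug_mid (a point): middle of the plug, on its axis, 48.5 mm from the nose
- vent_switch: fixed grey housing of the vent switch, 56 x 210 x 30 mm (long in its y), origin at the centre of its underside
- bar_mid (a point): middle of the upper face of the black vent bar (26 x 190 x 14 mm, long in y, level, 58 mm above the bench); moves with the bar. The bar is carried by two sprung rods.
- vent_bar (a joint): travel of the bar's middle downward (m): 0 up (rest), 0.008 fully down at its stop. Spring: about 2.5 N at 0, 6.5 N at 0.008; springs back.
- vent_bar_tilt (a joint): skew of the bar (rad), 0 level; positive when its +y end is higher. Sprung, 5 N m/rad: a press more than some 20 mm off the middle skews it too far (0.03 rad).
- tray: fixed open grey tray, 200 (its x) x 150 mm and 47 mm high, walls 5 mm thick, inner floor 24 mm above the bench; origin at the centre of its underside, on the bench
- side_cutters: loose side cutters, about 89 x 122 x 14 mm, bystander, in front of the manifold
- multimeter: loose multimeter, 157 x 99 x 38 mm, bystander, behind the manifold
Not all that is in view belongs to the job. Leave any turquoise look-alike of the plug alone.

How it is judged (in metres and radians):
On the way, in this order (a step that is already met when the one before it is completed fails the run):
1. the vent bar is fully down (more than 6.5 mm) and level within 0.03 rad (value of joint vent_bar above 0.0065 m and value of joint vent_bar_tilt between -0.03 and 0.03 rad), for 0.1 s.
2. the sleeve is pushed back at least 9 mm with the plug still in its seat (value of joint sleeve above 0.009 m and distance between plug and seat below 0.008 m), for 0.05 s.
3. the plug is out of the coupling in the fingers' grip and the sleeve is forward again (distance between plug and seat above 0.05 m and contact force between the fingers and plug above 0.5 N and value of joint sleeve below 0.0015 m), for 0.1 s.
At the end, for the whole second after the job is handed in: the plug lies at rest in the tray (its middle within the tray's walls and under 60 mm above the bench, its axis within 0.47 rad of level), the sleeve is forward again and the vent bar is up, each within 1.5 mm (x of plug_mid in the frame of tray between -0.095 and 0.095 m and y of plug_mid in the frame of tray between -0.07 and 0.07 m and z of plug_mid in the frame of tray below 0.06 m and angle between plug's own z axis and vertical between 1.1 and 2.04 rad and linear speed of plug below 0.03 m/s and value of joint each of sleeve, vent_bar below 0.0015 m); the robot touches nothing.
It fails at once if the plug is dropped (moving faster than 1.1 m/s with no finger on it, a free fall of some 60 mm) (contact force between the fingers and plug below 0.05 N and linear speed of plug above 1.1 m/s).
It fails at once if the side cutters or the multimeter are moved by more than 30 mm (distance of any of side_cutters, multimeter from where it was at the start of the episode above 0.03 m).
It also fails if it takes over 54 s, if anything falls off the work surface, if the arm or the gripper's body presses on something with over 40 N, if the wrist force passes 120 N, or if a joint passes its speed limit or range.

## Working session

There is one attempt and no reset: what is moved stays moved. The work goes in short steps, Python scripts to look and compute and a tool call to move; the robot and the scene stay as the last step left them, time stands still between calls to the robot, and variables do not carry over. Pictures are saved under pics/ and viewed, at most 10 in all, crops included, and the job is handed in when it is done.

Besides the shell and the picture viewer there is one more tool, called as name(argument=value, ...), one argument or row to a line, values as JSON. arm_command: Moves the arm, as the interface text tells. Shifts and turns lie within -1 to 1; 1 stands for 250 mm of shift or 90 degrees of turn. Its arguments: {"type":"object","properties":{"delta_pos":{"type":"array"},"delta_rot":{"type":"array"},"claw":{"type":"array"}},"required":["delta_pos","delta_rot","claw"]}

```bash
mkdir -p pics; python3 - <<'E'
from cell import *
import cv2
for n in("side","top"):
    cv2.imwrite(f"pics/{n}0.png",read_camera(n)[:,:,::-1]); c=calibration(n); print(n,c["camera_matrix"],c["k1"],c["T"])
print(state())
E
```

```text
side [[529.7283451    0.         320.61158795]
 [  0.         529.7283451  234.33875487]
 [  0.           0.           1.        ]] -0.06899993177104391 [[ 9.99688039e-01  9.19988798e-03 -2.32204118e-02  6.04338695e+02]
 [ 2.31523663e-02 -6.90102715e-01  7.23341006e-01 -7.20714287e+02]
 [-9.36981298e-03 -7.23652959e-01 -6.90100429e-01  7.68515507e+02]
 [ 0.00000000e+00  0.00000000e+00  0.00000000e+00  1.00000000e+00]]
top [[453.35106799   0.         319.47869402]
 [  0.         453.35106799 241.45611524]
 [  0.           0.           1.        ]] -0.09704548155076549 [[-2.41875835e-02 -9.83709599e-01  1.78130250e-01  3.89083217e+02]
 [-9.99659134e-01  2.20478026e-02 -1.39824864e-02  1.38490868e+01]
 [ 9.82732548e-03 -1.78407734e-01 -9.83907569e-01  1.07527765e+03]
 [ 0.00000000e+00  0.00000000e+00  0.00000000e+00  1.00000000e+00]]
{'t': 0.1, 'joints': array([ 1.13140660e+00,  4.91520122e-01,  1.55935704e+00, -3.90918274e-05,
        1.09169816e+00, -1.05595553e-01]), 'qvel': array([-0.00018709, -0.00244449, -0.00093004,  0.00024336,  0.0032563 ,
        0.00021595]), 'tau': array([ 2.30086953e-03, -6.13615251e+01, -2.58604610e+01,  6.93808822e-02,
        4.69317113e-02, -3.71786825e-05]), 'eef_pos': array([204.66845079, 590.32767338, 214.11807076]), 'tcp_rot': array([-3.14061180e+00, -6.90933650e-05,  2.80781649e+00]), 'ft_force': array([-0.29888238,  0.0274998 ,  0.62296001]), 'moment': array([0.06047492, 0.02984367, 0.00475108]), 'grip_force': 0.0, 'opening': 1.0010984675426524}
```

View pics/side0.png

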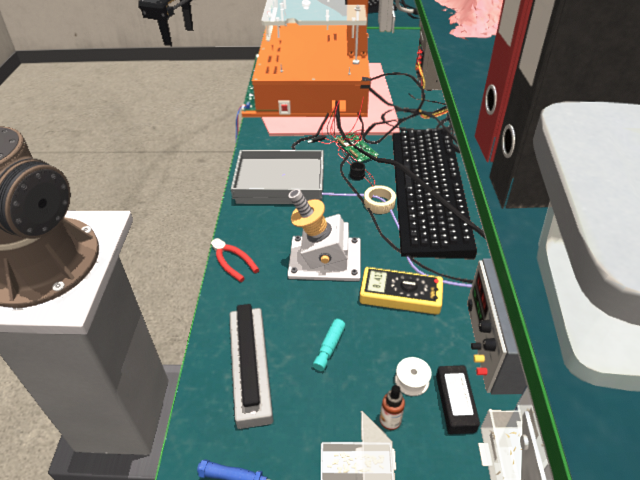

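View pics/top0.png

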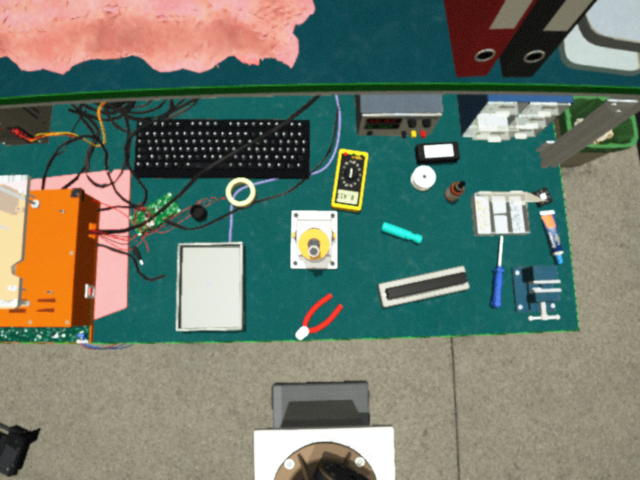

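The side view shows the manifold at about (322,245), with the steel plug at (296,198) and the brass flange at (309,216). The vent bar runs (243,308) to (250,402) and the tray is at (280,175). In the top view the flange is at (314,244), the bar runs (388,293) to (466,277), and the tray is at (210,287).

Plug candidates are the steel plug in the coupling, top (314,250), and the turquoise one lying at top (402,233) / side (329,345). The steel plug, seated in the brass sleeve, fits the description, and the turquoise one is the look-alike. I'll enlarge to confirm.

```bash
python3 - <<'E'
import cv2
a=cv2.imread("pics/top0.png");b=cv2.imread("pics/side0.png")
cv2.imwrite("pics/c1.png",cv2.resize(a[195:325,280:480],None,fx=4,fy=4,interpolation=cv2.INTER_CUBIC))
cv2.imwrite("pics/c2.png",cv2.resize(b[180:290,270:380],None,fx=5.4,fy=5.4,interpolation=cv2.INTER_CUBIC))
E
```

```text
(no output)
```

View pics/c1.png

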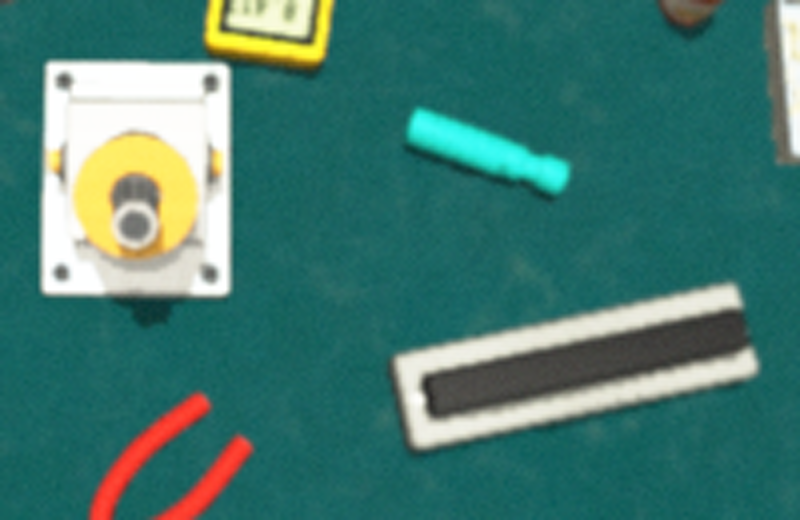

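View pics/c2.png

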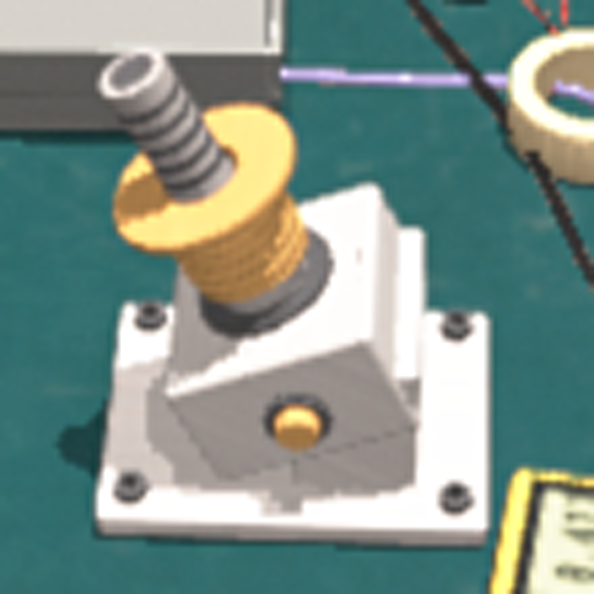

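The crops confirm it: the grey ribbed steel plug sits in the brass flange. Its end is at c1 (135,223) / c2 (132,75). The flange centre is at c1 (136,196) / c2 (205,178), and the bar middle is at c1 (588,362).

```bash
cat >h.py <<'E'
from cell import *
import numpy as np, cv2
from scipy.optimize import least_squares
def ray(n,p):
    c=calibration(n);K=c["camera_matrix"]
    x=cv2.undistortPoints(np.array([[p]],float),K,np.array([c["k1"],0,0,0,0.]))[0,0]
    return c["T"][:3,3],c["T"][:3,:3]@np.r_[x,1]
def atz(n,p,z):
    o,d=ray(n,p);return o+d*(z-o[2])/d[2]
def proj(n,X):
    c=calibration(n);T=np.linalg.inv(c["T"])
    return cv2.projectPoints(np.atleast_2d(np.asarray(X,float)),cv2.Rodrigues(T[:3,:3])[0],T[:3,3],c["camera_matrix"],np.array([c["k1"],0,0,0,0.]))[0][:,0]
def tri(pt,ps):
    return least_squares(lambda X:np.r_[proj("top",X)[0]-pt,proj("side",X)[0]-ps],[500,0,60]).x
c1=lambda u,v:((u+.5)/4-.5+280,(v+.5)/4-.5+195)
c2=lambda u,v:((u+.5)/5.4-.5+270,(v+.5)/5.4-.5+180)
E
python3 - <<'E'
from h import *
np.set_printoptions(precision=1,suppress=True)
for n,a,b in(("plugtop",c1(135,223),c2(132,75)),("flange",c1(136,196),c2(205,178))):
    X=tri(a,b);print(n,X,proj("top",X)-a,proj("side",X)-b)
f=[atz("top",c1(*p),12) for p in((43,62),(230,62),(232,296),(42,296))];print("foot",f,np.mean(f,0))
f=[atz("side",c2(*p),12) for p in((118,305),(488,315),(488,530),(98,522))];print("foot side",f,np.mean(f,0))
h=[atz("top",c1(*p),30) for p in((392,355),(738,284),(758,372),(412,450))];print("house",h,np.mean(h,0))
b=[atz("top",c1(*p),58) for p in((425,377),(742,308),(750,347),(433,417))];print("bar",b,np.mean(b,0))
s=[atz("side",p,58) for p in((238,306),(251,306),(258,402),(241,404))];print("bar side",s,np.mean(s,0))
t=[atz("top",p,47) for p in((178,244),(243,242),(243,330),(176,330))];print("tray",t,np.mean(t,0))
t=[atz("side",p,47) for p in((239,152),(323,151),(323,190),(233,190))];print("tray side",t,np.mean(t,0))
E
```

```text
plugtop [534.6  13.6 168.5] [[0.1 0.3]] [[ 0.2 -0.1]]
flange [557.1  12.9 123.7] [[-0.  -0.1]] [[-0.1  0. ]]
foot [array([660. ,  67.1,  12. ]), array([657.5, -45.8,  12. ]), array([515.5, -42.5,  12. ]), array([518. ,  69.5,  12. ])] [587.8  12.1  12. ]
foot side [array([518.8,  66.2,  12. ]), array([659.9,  62.6,  12. ]), array([656.6, -46.6,  12. ]), array([518.7, -44.8,  12. ])] [588.5   9.4  12. ]
house [array([ 476.8, -133.1,   30. ]), array([ 512.9, -339.8,   30. ]), array([ 460.9, -347.8,   30. ]), array([ 421.9, -142.2,   30. ])] [ 468.1 -240.7   30. ]
bar [array([ 461.6, -147.2,   58. ]), array([ 495.8, -331.6,   58. ]), array([ 473.4, -334.6,   58. ]), array([ 439.1, -150.7,   58. ])] [ 467.4 -241.    58. ]
bar side [array([ 443.3, -155.3,   58. ]), array([ 465.6, -154.9,   58. ]), array([ 496.7, -334.2,   58. ]), array([ 472., -338.,   58.])] [ 469.4 -245.6   58. ]
tray [array([576.6, 327.3,  47. ]), array([577.9, 175.7,  47. ]), array([377.8, 175.1,  47. ]), array([380.1, 326.8,  47. ])] [478.1 251.2  47. ]
tray side [array([379.8, 316.1,  47. ]), array([579.1, 321.5,  47. ]), array([582. , 174.7,  47. ]), array([386.3, 172.7,  47. ])] [481.8 246.2  47. ]
```

The two cameras agree. The bar middle is at about (468,-243,58), and the flange is at about (556,13,124) with its axis leaning 24° toward -x. The tray centre is at about (479,249). I'll start moving to the bar with the fingers closing.

arm_command(
  delta_pos=[
    [0.08, -0.12, 0.05],
    [0.15, -0.24, 0.1],
    [0.23, -0.36, 0.15],
    [0.3, -0.48, 0.2],
    [0.38, -0.6, 0.24],
  ],
  delta_rot=[
    [0, 0, 0.04],
    [0, 0, 0.08],
    [0, 0, 0.12],
    [0, 0, 0.16],
    [0, 0, 0.2],
  ],
  claw=[1, 1, 1, 1, 1],
)

```text
t: 0.52
eef_pos: [300.0, 439.1, 275.3]
tcp_rot: [3.141, 0.0, 3.126]
ft_force: [-0.3, 0.7, -0.5]
opening: 0.707
grip_force: 0.0
```

arm_command(
  delta_pos=[
    [0.08, -0.14, 0],
    [0.16, -0.28, 0],
    [0.24, -0.42, 0],
    [0.32, -0.55, 0],
    [0.4, -0.68, 0],
  ],
  delta_rot=[
    [0, 0, 0],
    [0, 0, 0],
    [0, 0, 0],
    [0, 0, 0],
    [0, 0, 0],
  ],
  claw=[1, 1, 1, 1, 1],
)

```text
t: 0.93
eef_pos: [400.2, 268.7, 274.7]
tcp_rot: [3.142, -0.0, 3.122]
ft_force: [0.9, 1.3, 0.4]
opening: 0.358
grip_force: 0.0
```

arm_command(
  delta_pos=[
    [0.03, -0.15, 0],
    [0.06, -0.3, 0],
    [0.1, -0.45, 0],
    [0.13, -0.6, 0],
    [0.16, -0.76, 0],
  ],
  delta_rot=[
    [0, 0, 0],
    [0, 0, 0],
    [0, 0, 0],
    [0, 0, 0],
    [0, 0, 0],
  ],
  claw=[1, 1, 1, 1, 1],
)

```text
t: 1.35
eef_pos: [439.7, 78.9, 274.6]
tcp_rot: [3.141, -0.0, 3.122]
ft_force: [1.9, -0.4, 0.6]
opening: 0.026
grip_force: 0.0
```

arm_command(
  delta_pos=[
    [0.01, -0.15, 0],
    [0.03, -0.3, 0],
    [0.04, -0.45, 0],
    [0.06, -0.6, 0],
    [0.08, -0.76, 0],
  ],
  delta_rot=[
    [0, 0, 0],
    [0, 0, 0],
    [0, 0, 0],
    [0, 0, 0],
    [0, 0, 0],
  ],
  claw=[1, 1, 1, 1, 1],
)

```text
t: 1.77
eef_pos: [459.4, -111.2, 274.7]
tcp_rot: [3.141, -0.0, 3.122]
ft_force: [0.2, 0.8, 0.7]
opening: 0.006
grip_force: 0.0
```

arm_command(
  delta_pos=[
    [0.01, -0.12, -0.1],
    [0.02, -0.25, -0.22],
    [0.03, -0.37, -0.34],
    [0.03, -0.48, -0.46],
    [0.03, -0.53, -0.58],
  ],
  delta_rot=[
    [0, 0, 0],
    [0, 0, 0],
    [0, 0, 0],
    [0, 0, 0],
    [0, 0, 0],
  ],
  claw=[1, 1, 1, 1, 1],
)

```text
t: 2.18
eef_pos: [467.2, -244.8, 128.3]
tcp_rot: [-3.141, 0.001, 3.12]
ft_force: [0.6, 0.4, -0.5]
opening: 0.004
grip_force: 0.0
```

arm_command(
  delta_pos=[
    [0, 0, -0.1],
    [0, 0, -0.18],
    [0, 0, -0.24],
    [0, 0, -0.26],
    [0, 0, -0.26],
  ],
  delta_rot=[
    [0, 0, 0],
    [0, 0, 0],
    [0, 0, 0],
    [0, 0, 0],
    [0, 0, 0],
  ],
  claw=[1, 1, 1, 1, 1],
)

```text
t: 2.6
eef_pos: [466.8, -241.7, 63.6]
tcp_rot: [3.14, -0.002, 3.122]
ft_force: [0.2, -0.1, -0.5]
opening: 0.005
grip_force: 0.0
```

```bash
python3 - <<'E'
import cv2
from h import *
a=cv2.resize(read_camera("side")[260:430,180:320,::-1],None,fx=3,fy=3,interpolation=cv2.INTER_CUBIC)
b=cv2.resize(read_camera("top")[220:330,360:490,::-1],None,fx=3,fy=3,interpolation=cv2.INTER_CUBIC)
o=np.zeros((510,810,3),np.uint8);o[:,:420]=a;o[:330,420:]=b;cv2.imwrite("pics/p1.png",o[:,:800])
E
```

```text
(no output)
```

View pics/p1.png

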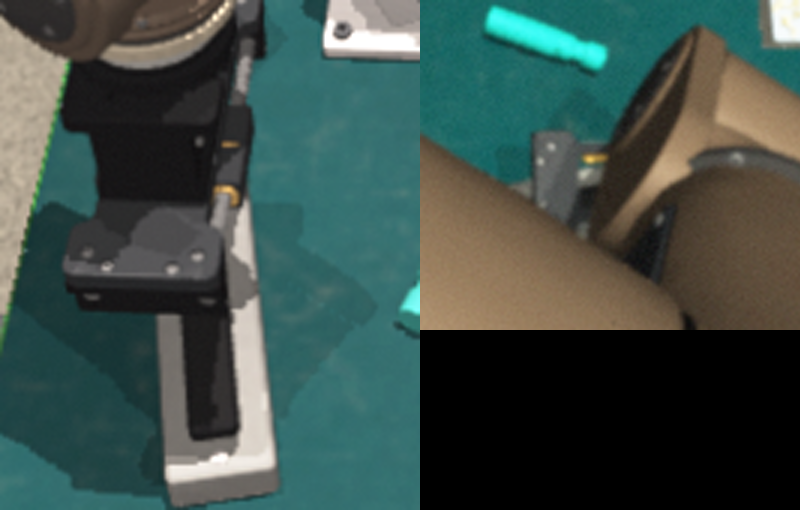

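The gripper stands over the bar's middle, with the near half of the bar free from (210,310) to (215,435). The tips are hidden, but the measured position agrees with the bar, so I'll press.

arm_command(
  delta_pos=[
    [0, 0, -0.02],
    [0, 0, -0.035],
    [0, 0, -0.045],
    [0, 0, -0.055],
    [0, 0, -0.055],
  ],
  delta_rot=[
    [0, 0, 0],
    [0, 0, 0],
    [0, 0, 0],
    [0, 0, 0],
    [0, 0, 0],
  ],
  claw=[1, 1, 1, 1, 1],
)

```text
t: 3.12
eef_pos: [467.7, -242.2, 51.0]
tcp_rot: [-3.141, 0.001, 3.122]
ft_force: [2.4, -0.9, 4.5]
opening: 0.008
grip_force: 2.3
```

arm_command(
  delta_pos=[
    [0, 0, -0.004],
    [0, 0, -0.008],
    [0, 0, -0.01],
    [0, 0, -0.01],
    [0, 0, -0.01],
  ],
  delta_rot=[
    [0, 0, 0],
    [0, 0, 0],
    [0, 0, 0],
    [0, 0, 0],
    [0, 0, 0],
  ],
  claw=[1, 1, 1, 1, 1],
)

```text
t: 3.53
eef_pos: [467.8, -242.3, 50.0]
tcp_rot: [-3.14, 0.002, 3.122]
ft_force: [-0.7, 2.3, 22.0]
opening: 0.007
grip_force: 11.1
```

```bash
python3 -c "
from h import *
s=state();print(s['eef_pos'],s['ft_force'],s['moment'],s['joints'])"
```

```text
[ 467.81069556 -242.30359489   49.95859649] [-0.7343227   2.27293952 21.9695734 ] [ 0.40836035  0.23030043 -0.03634752] [-6.03365869e-01  5.87362293e-01  1.95312460e+00  1.54654361e-04
  5.98849307e-01 -2.15474083e+00]
```

The force is 22 N with the bar on its stop at z = 50, and the moment is small. I'll release it and go to the coupling, pre-opening the fingers to 34 mm and tilting 24°.

arm_command(
  delta_pos=[
    [0, 0, 0.05],
    [0, 0, 0.18],
    [0.02, 0.06, 0.32],
    [0.05, 0.17, 0.48],
    [0.08, 0.3, 0.64],
  ],
  delta_rot=[
    [0, 0, 0],
    [0, 0, 0],
    [0, 0, 0],
    [0, 0, 0],
    [0, 0, 0],
  ],
  claw=[1, 1, 0.64, 0.64, 0.64],
)

```text
t: 3.95
eef_pos: [484.2, -177.5, 196.1]
tcp_rot: [3.141, -0.001, 3.12]
ft_force: [0.5, -0.1, 0.9]
opening: 0.158
grip_force: 0.0
```

arm_command(
  delta_pos=[
    [0.03, 0.15, 0.05],
    [0.06, 0.3, 0.05],
    [0.09, 0.45, 0.05],
    [0.12, 0.6, 0],
    [0.144, 0.722, -0.046],
  ],
  delta_rot=[
    [0, -0.06, 0],
    [0, -0.12, 0],
    [-0.003, -0.18, 0],
    [-0.004, -0.23, 0],
    [-0.005, -0.267, 0],
  ],
  claw=[0.64, 0.64, 0.64, 0.64, 0.64],
)

```text
t: 4.37
eef_pos: [519.7, 4.6, 183.5]
tcp_rot: [3.14, 0.424, 3.122]
ft_force: [1.1, -0.1, -0.8]
opening: 0.36
grip_force: 0.0
```

arm_command(
  delta_pos=[
    [0, 0, 0],
    [0, 0, 0],
    [0, 0, 0],
    [0, 0, 0],
    [0, 0, 0],
  ],
  delta_rot=[
    [0, 0, 0],
    [0, 0, 0],
    [0, 0, 0],
    [0, 0, 0],
    [0, 0, 0],
  ],
  claw=[0.64, 0.64, 0.64, 0.64, 0.64],
)

```text
t: 4.78
eef_pos: [521.0, 1.4, 183.4]
tcp_rot: [3.141, 0.42, 3.12]
ft_force: [0.5, -0.9, -0.2]
opening: 0.36
grip_force: 0.0
```

```bash
python3 - <<'E'
from h import *
from scipy.spatial.transform import Rotation as R
s=state();print(s['eef_pos'],s['opening']);print(R.from_euler('xyz',s['tcp_rot']).as_matrix().round(3))
p=s['eef_pos'];a=np.array([-.408,.008,.913])
print(proj("side",p),proj("side",[[556,13,124],[536,13.4,168.5]]))
a=cv2.resize(read_camera("side")[130:290,250:390,::-1],None,fx=3.7,fy=3.7,interpolation=cv2.INTER_CUBIC)
cv2.imwrite("pics/p2.png",a)
E
```

```text
[521.04691946   1.35890097 183.41580673] 0.3599969301361791
[[-0.913  0.021  0.407]
 [ 0.019  1.    -0.008]
 [-0.407  0.    -0.913]]
[[285.78054595 191.18236968]] [[306.89239922 212.44145322]
 [295.0545567  193.49123927]]
```

View pics/p2.png

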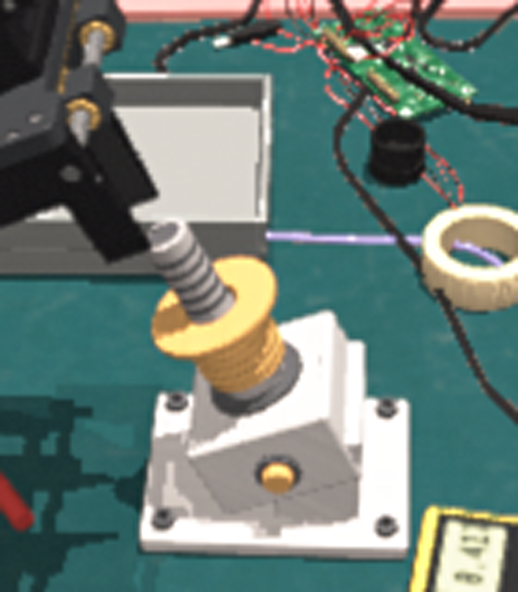

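The fingers are above the plug end at (170,235) but short of the axis. The shift was capped, so I'll correct by (+8.5, +12, 0) mm and look again.

arm_command(
  delta_pos=[
    [0.017, 0.024, 0],
    [0.034, 0.048, 0],
    [0.034, 0.048, 0],
    [0.034, 0.048, 0],
    [0.034, 0.048, 0],
  ],
  delta_rot=[
    [0, 0, 0],
    [0, 0, 0],
    [0, 0, 0],
    [0, 0, 0],
    [0, 0, 0],
  ],
  claw=[0.64, 0.64, 0.64, 0.64, 0.64],
)

```text
t: 5.25
eef_pos: [529.0, 14.0, 183.1]
tcp_rot: [3.141, 0.419, 3.121]
ft_force: [0.4, -0.2, 0.1]
opening: 0.358
grip_force: 0.0
```

```bash
python3 - <<'E'
from h import *
s=state();print(s['eef_pos'],s['tcp_rot'],s['ft_force'])
a=cv2.resize(read_camera("side")[130:250,250:370,::-1],None,fx=5,fy=5,interpolation=cv2.INTER_CUBIC)
cv2.imwrite("pics/p3.png",a)
E
```

```text
[529.0122954   14.03966023 183.08515976] [3.14111866 0.41925831 3.12143451] [ 0.37657856 -0.17428535  0.10160553]
```

View pics/p3.png

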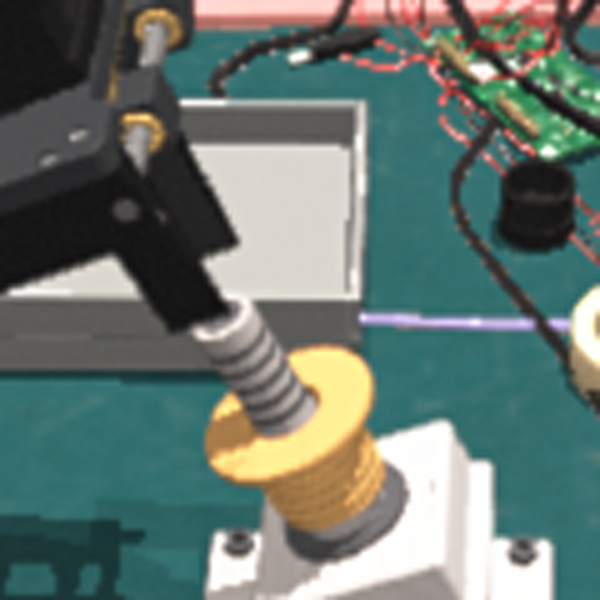

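The fingertips sit astride the plug end at (215,320). I'll advance along the axis.

arm_command(
  delta_pos=[
    [0.02, -0.001, -0.044],
    [0.04, -0.002, -0.088],
    [0.06, -0.003, -0.13],
    [0.075, -0.003, -0.164],
    [0.075, -0.003, -0.164],
  ],
  delta_rot=[
    [0, 0, 0],
    [0, 0, 0],
    [0, 0, 0],
    [0, 0, 0],
    [0, 0, 0],
  ],
  claw=[0.64, 0.64, 0.64, 0.64, 0.64],
)

```text
t: 5.72
eef_pos: [547.9, 13.6, 140.4]
tcp_rot: [3.141, 0.417, 3.121]
ft_force: [-0.0, 0.2, -1.4]
opening: 0.363
grip_force: 0.0
```

arm_command(
  delta_pos=[
    [0.01, 0, -0.022],
    [0.021, 0, -0.046],
    [0.028, 0, -0.062],
    [0.028, 0, -0.062],
    [0.028, 0, -0.062],
  ],
  delta_rot=[
    [0, 0, 0],
    [0, 0, 0],
    [0, 0, 0],
    [0, 0, 0],
    [0, 0, 0],
  ],
  claw=[0.64, 0.64, 0.64, 0.64, 0.64],
)

```text
t: 6.13
eef_pos: [554.9, 13.8, 126.5]
tcp_rot: [3.141, 0.419, 3.122]
ft_force: [-0.1, -0.6, -1.0]
opening: 0.36
grip_force: 0.0
```

arm_command(
  delta_pos=[
    [0.005, 0, -0.012],
    [0.01, 0, -0.024],
    [0.016, 0, -0.036],
    [0.021, 0, -0.048],
    [0.021, 0, -0.048],
  ],
  delta_rot=[
    [0, 0, 0],
    [0, 0, 0],
    [0, 0, 0],
    [0, 0, 0],
    [0, 0, 0],
  ],
  claw=[0.64, 0.64, 0.64, 0.64, 0.64],
)

```text
t: 6.55
eef_pos: [560.2, 13.7, 115.1]
tcp_rot: [3.141, 0.421, 3.122]
ft_force: [-6.8, -1.9, 10.6]
opening: 0.362
grip_force: 6.8
```

```bash
python3 -c "
from h import *
s=state();print(s['eef_pos'],s['ft_force'],s['moment'])"
```

```text
[560.16409295  13.71467086 115.11565958] [-6.83097343 -1.8543715  10.64153667] [-0.5780125   0.53286374 -0.28926961]
```

arm_command(
  delta_pos=[
    [0.001, 0, -0.003],
    [0.003, 0, -0.006],
    [0.003, 0, -0.006],
    [0.003, 0, -0.006],
    [0.003, 0, -0.006],
  ],
  delta_rot=[
    [0, 0, 0],
    [0, 0, 0],
    [0, 0, 0],
    [0, 0, 0],
    [0, 0, 0],
  ],
  claw=[0.64, 0.64, 0.64, 0.64, 0.64],
)

```text
t: 6.97
eef_pos: [560.4, 13.7, 114.9]
tcp_rot: [3.141, 0.421, 3.122]
ft_force: [-21.3, -3.0, 35.8]
opening: 0.36
grip_force: 20.2
```

The sleeve is firmly on its stop. I'll ease off slightly and close the fingers on the plug.

arm_command(
  delta_pos=[
    [-0.001, 0, 0.003],
    [-0.001, 0, 0.003],
    [-0.001, 0, 0.003],
    [-0.001, 0, 0.003],
    [-0.001, 0, 0.003],
  ],
  delta_rot=[
    [0, 0, 0],
    [0, 0, 0],
    [0, 0, 0],
    [0, 0, 0],
    [0, 0, 0],
  ],
  claw=[0.64, 1, 1, 1, 1],
)

```text
t: 7.38
eef_pos: [560.8, 12.9, 115.2]
tcp_rot: [-3.141, 0.422, 3.121]
ft_force: [-14.0, -10.9, 24.5]
opening: 0.25
grip_force: 41.7
```

arm_command(
  delta_pos=[
    [0, 0, 0],
    [0, 0, 0],
    [0, 0, 0],
    [0, 0, 0],
    [0, 0, 0],
  ],
  delta_rot=[
    [0, 0, 0],
    [0, 0, 0],
    [0, 0, 0],
    [0, 0, 0],
    [0, 0, 0],
  ],
  claw=[1, 1, 1, 1, 1],
)

```text
t: 7.8
eef_pos: [560.8, 12.9, 115.2]
tcp_rot: [-3.141, 0.422, 3.121]
ft_force: [-14.7, -11.0, 24.6]
opening: 0.251
grip_force: 41.7
```

arm_command(
  delta_pos=[
    [-0.01, -0.003, 0.022],
    [-0.02, -0.003, 0.044],
    [-0.029, -0.003, 0.066],
    [-0.039, -0.003, 0.088],
    [-0.049, -0.003, 0.11],
  ],
  delta_rot=[
    [0, 0, 0],
    [0, 0, 0],
    [0, 0, 0],
    [0, 0, 0],
    [0, 0, 0],
  ],
  claw=[1, 1, 1, 1, 1],
)

```text
t: 8.22
eef_pos: [548.1, 13.1, 141.2]
tcp_rot: [3.141, 0.419, 3.122]
ft_force: [1.7, -0.7, -1.8]
opening: 0.247
grip_force: 30.0
```

arm_command(
  delta_pos=[
    [-0.014, 0, 0.033],
    [-0.03, 0, 0.066],
    [-0.045, 0, 0.1],
    [-0.065, 0, 0.146],
    [-0.081, 0.001, 0.182],
  ],
  delta_rot=[
    [0, 0, 0],
    [0, 0, 0],
    [0, 0, 0],
    [0, 0, 0],
    [0, 0, 0],
  ],
  claw=[1, 1, 1, 1, 1],
)

```text
t: 8.63
eef_pos: [527.5, 13.3, 188.0]
tcp_rot: [3.141, 0.42, 3.122]
ft_force: [-0.1, -0.1, -1.0]
opening: 0.25
grip_force: 30.0
```

```bash
python3 - <<'E'
from h import *
s=state();print(s['eef_pos'],s['tcp_rot'],s['ft_force'],s['joints'])
a=cv2.resize(read_camera("side")[110:250,220:370,::-1],None,fx=4,fy=4,interpolation=cv2.INTER_CUBIC)
cv2.imwrite("pics/p4.png",a)
E
```

```text
[527.54542568  13.30364585 187.99464271] [3.14116981 0.41962826 3.12192395] [-0.05512392 -0.10881363 -1.0092212 ] [-0.12181408  0.27170995  2.102371    0.12192764  0.35227024 -1.77864274]
```

View pics/p4.png

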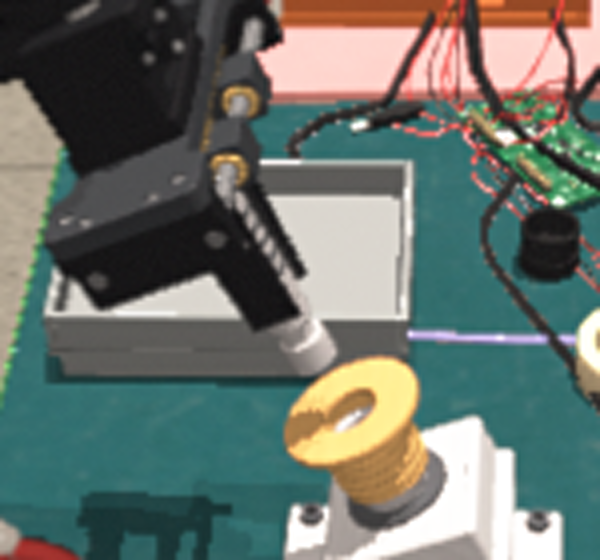

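The plug is in the grip, with its nose at (310,350), and the sleeve is forward with the empty socket at (350,410). I'll carry it over the tray while tilting the tool by +84° about y, so the plug comes in close to level.

arm_command(
  delta_pos=[
    [0, 0, 0.1],
    [-0.02, 0.05, 0.2],
    [-0.04, 0.12, 0.3],
    [-0.07, 0.2, 0.38],
    [-0.1, 0.3, 0.4],
  ],
  delta_rot=[
    [0, 0.075, 0],
    [0, 0.15, 0],
    [0, 0.225, 0],
    [0, 0.3, 0],
    [0, 0.375, 0],
  ],
  claw=[1, 1, 1, 1, 1],
)

```text
t: 9.1
eef_pos: [503.3, 88.1, 291.0]
tcp_rot: [-3.133, -0.083, 3.122]
ft_force: [0.9, -0.1, -2.5]
opening: 0.248
grip_force: 30.0
```

arm_command(
  delta_pos=[
    [-0.02, 0.1, 0],
    [-0.04, 0.2, 0],
    [-0.06, 0.3, 0],
    [-0.08, 0.4, 0],
    [-0.1, 0.5, 0],
  ],
  delta_rot=[
    [0, 0.075, 0],
    [0, 0.15, 0],
    [0, 0.225, 0],
    [0, 0.3, 0],
    [0, 0.375, 0],
  ],
  claw=[1, 1, 1, 1, 1],
)

```text
t: 9.52
eef_pos: [478.2, 214.5, 287.4]
tcp_rot: [-3.121, -0.677, 3.12]
ft_force: [0.2, -1.3, -2.8]
opening: 0.244
grip_force: 30.0
```

```bash
python3 -c "
from h import *
s=state();print(s['eef_pos'],s['tcp_rot'],s['ft_force'],s['joints'],s['opening'])"
```

```text
[478.18507227 214.5396415  287.38940082] [-3.12090518 -0.67660418  3.11957452] [ 0.22950657 -1.2508125  -2.80080516] [ 0.2255653   0.56625385  1.38486406  0.13931703  1.85343089 -1.3376968 ] 0.2437121906347235
```

arm_command(
  delta_pos=[
    [-0.02, 0.03, -0.06],
    [-0.04, 0.06, -0.12],
    [-0.06, 0.09, -0.2],
    [-0.08, 0.12, -0.28],
    [-0.104, 0.138, -0.36],
  ],
  delta_rot=[
    [0, 0.06, 0],
    [0, 0.12, 0],
    [0, 0.18, 0],
    [0, 0.236, 0],
    [0, 0.236, 0],
  ],
  claw=[1, 1, 1, 1, 1],
)

```text
t: 9.93
eef_pos: [452.0, 248.1, 193.6]
tcp_rot: [-3.102, -1.051, 3.104]
ft_force: [0.8, 0.1, -2.3]
opening: 0.247
grip_force: 30.0
```

arm_command(
  delta_pos=[
    [0, 0, -0.1],
    [0, 0, -0.2],
    [0, 0, -0.26],
    [0, 0, -0.28],
    [0, 0, -0.28],
  ],
  delta_rot=[
    [0, 0, 0],
    [0, 0, 0],
    [0, 0, 0],
    [0, 0, 0],
    [0, 0, 0],
  ],
  claw=[1, 1, 1, 1, 1],
)

```text
t: 10.35
eef_pos: [452.1, 247.7, 126.2]
tcp_rot: [-3.104, -1.044, 3.106]
ft_force: [-0.1, -0.1, -0.6]
opening: 0.252
grip_force: 30.0
```

```bash
python3 - <<'E'
from h import *
s=state();print(s['eef_pos'],s['tcp_rot'],s['ft_force'],s['joints'])
a=cv2.resize(read_camera("side")[40:240,190:430,::-1],None,fx=3,fy=3,interpolation=cv2.INTER_CUBIC)
cv2.imwrite("pics/p5.png",a)
E
```

```text
[452.11018108 247.70489141 126.24151716] [-3.10429383 -1.04432746  3.10589031] [-0.06650392 -0.12435574 -0.5824674 ] [ 0.25793938  0.88013434  1.42631666  0.22550201  1.85893393 -1.35624302]
```

View pics/p5.png

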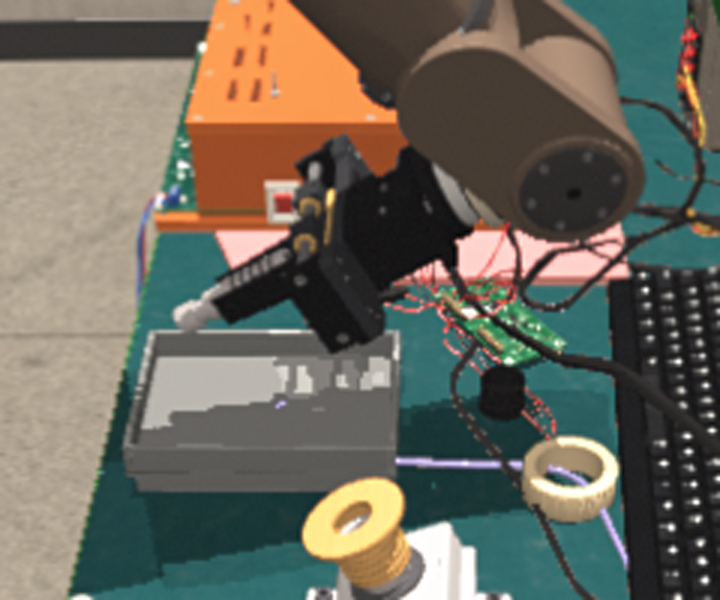

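The plug points down over the tray with its nose at (185,315), and the gripper's body clears the walls. I'll descend.

arm_command(
  delta_pos=[
    [0, 0, -0.06],
    [0, 0, -0.13],
    [0, 0, -0.2],
    [0, 0, -0.25],
    [0, 0, -0.26],
  ],
  delta_rot=[
    [0, 0, 0],
    [0, 0, 0],
    [0, 0, 0],
    [0, 0, 0],
    [0, 0, 0],
  ],
  claw=[1, 1, 1, 1, 1],
)

```text
t: 10.82
eef_pos: [451.6, 247.6, 59.8]
tcp_rot: [-3.104, -1.045, 3.105]
ft_force: [-0.1, -0.1, -0.7]
opening: 0.249
grip_force: 30.0
```

arm_command(
  delta_pos=[
    [0, 0, -0.01],
    [0, 0, -0.018],
    [0, 0, -0.024],
    [0, 0, -0.03],
    [0, 0, -0.03],
  ],
  delta_rot=[
    [0, 0, 0],
    [0, 0, 0],
    [0, 0, 0],
    [0, 0, 0],
    [0, 0, 0],
  ],
  claw=[1, 1, 1, 1, 1],
)

```text
t: 11.23
eef_pos: [452.3, 247.8, 54.5]
tcp_rot: [-3.105, -1.043, 3.107]
ft_force: [0.4, -0.0, -1.5]
opening: 0.249
grip_force: 30.0
```

arm_command(
  delta_pos=[
    [0, 0, -0.003],
    [0, 0, -0.006],
    [0, 0, -0.009],
    [0, 0, -0.012],
    [0, 0, -0.012],
  ],
  delta_rot=[
    [0, 0, 0],
    [0, 0, 0],
    [0, 0, 0],
    [0, 0, 0],
    [0, 0, 0],
  ],
  claw=[1, 1, 1, 1, 1],
)

```text
t: 11.65
eef_pos: [452.1, 247.8, 51.2]
tcp_rot: [-3.105, -1.043, 3.107]
ft_force: [0.4, -0.8, -1.0]
opening: 0.25
grip_force: 30.0
```

arm_command(
  delta_pos=[
    [0, 0, -0.003],
    [0, 0, -0.006],
    [0, 0, -0.009],
    [0, 0, -0.01],
    [0, 0, -0.01],
  ],
  delta_rot=[
    [0, 0, 0],
    [0, 0, 0],
    [0, 0, 0],
    [0, 0, 0],
    [0, 0, 0],
  ],
  claw=[1, 1, 1, 1, 1],
)

```text
t: 12.07
eef_pos: [452.2, 247.8, 49.9]
tcp_rot: [-3.106, -1.044, 3.107]
ft_force: [1.6, -0.2, 8.0]
opening: 0.253
grip_force: 30.0
```

The nose is resting on the tray floor (8 N), so I'll open.

arm_command(
  delta_pos=[
    [0, 0, 0],
    [0, 0, 0],
    [0, 0, 0],
    [0, 0, 0],
    [0, 0, 0],
  ],
  delta_rot=[
    [0, 0, 0],
    [0, 0, 0],
    [0, 0, 0],
    [0, 0, 0],
    [0, 0, 0],
  ],
  claw=[0.7, 0.6, 0.5, 0.4, 0.3],
)

```text
t: 12.48
eef_pos: [452.1, 247.8, 48.7]
tcp_rot: [-3.105, -1.043, 3.107]
ft_force: [-0.1, -0.5, 0.1]
opening: 0.525
grip_force: 0.0
```

arm_command(
  delta_pos=[
    [0, 0, 0],
    [0, 0, 0],
    [0, 0, 0.02],
    [0, 0, 0.06],
    [0, 0, 0.12],
  ],
  delta_rot=[
    [0, 0, 0],
    [0, 0, 0],
    [0, 0, 0],
    [0, 0, 0],
    [0, 0, 0],
  ],
  claw=[0.3, 0.3, 0.3, 0.3, 0.3],
)

```text
t: 12.9
eef_pos: [451.9, 247.7, 79.3]
tcp_rot: [-3.104, -1.044, 3.106]
ft_force: [0.3, -0.5, -0.2]
opening: 0.694
grip_force: 0.0
```

arm_command(
  delta_pos=[
    [0, 0, 0.1],
    [0, 0, 0.22],
    [0, 0, 0.36],
    [0, 0, 0.5],
    [0, 0, 0.62],
  ],
  delta_rot=[
    [0, 0, 0],
    [0, 0, 0],
    [0, 0, 0],
    [0, 0, 0],
    [0, 0, 0],
  ],
  claw=[0.3, 0.3, 0.3, 0.3, 0.3],
)

```text
t: 13.32
eef_pos: [452.0, 247.7, 237.6]
tcp_rot: [-3.107, -1.041, 3.108]
ft_force: [0.8, -0.5, -0.1]
opening: 0.698
grip_force: 0.0
```

```bash
python3 - <<'E'
from h import *
s=state();print(s['eef_pos'],s['ft_force'])
a=cv2.resize(read_camera("side")[140:420,190:450,::-1],None,fx=2.1,fy=2.1,interpolation=cv2.INTER_CUBIC)
cv2.imwrite("pics/p6.png",a)
E
```

```text
[451.97903685 247.70800103 237.64780017] [ 0.79678825 -0.53868802 -0.10396368]
```

View pics/p6.png

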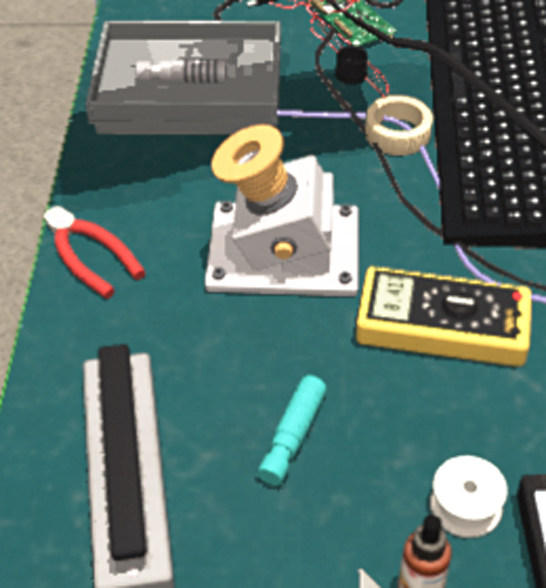

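The plug lies flat near the tray's middle, from (140,72) to (230,70). The sleeve is forward, the bar is up and the bystanders are in place. I'll let things settle, then hand in.

arm_command(
  delta_pos=[
    [0, 0, 0],
    [0, 0, 0],
    [0, 0, 0],
    [0, 0, 0],
    [0, 0, 0],
  ],
  delta_rot=[
    [0, 0, 0],
    [0, 0, 0],
    [0, 0, 0],
    [0, 0, 0],
    [0, 0, 0],
  ],
  claw=[0.3, 0.3, 0.3, 0.3, 0.3],
)

```text
t: 13.78
eef_pos: [452.0, 247.7, 233.1]
tcp_rot: [-3.104, -1.045, 3.106]
ft_force: [-0.8, 0.0, 0.7]
opening: 0.699
grip_force: 0.0
```

arm_command(
  delta_pos=[
    [0, 0, 0],
    [0, 0, 0],
    [0, 0, 0],
    [0, 0, 0],
    [0, 0, 0],
  ],
  delta_rot=[
    [0, 0, 0],
    [0, 0, 0],
    [0, 0, 0],
    [0, 0, 0],
    [0, 0, 0],
  ],
  claw=[0.3, 0.3, 0.3, 0.3, 0.3],
)

```text
t: 14.2
eef_pos: [452.2, 247.8, 233.8]
tcp_rot: [-3.105, -1.043, 3.107]
ft_force: [0.3, -0.2, -0.7]
opening: 0.701
grip_force: 0.0
```

```bash
python3 - <<'E'
from h import *
f=lambda:read_camera("side")[150:195,235:325].astype(int)
a=f()
for i in range(8): b=f()
print(abs(a-b).max(), abs(a-b).mean()); print(job_done())
E
```

```text
63 0.6232921810699589
the job is handed in; nothing more can be done
None
```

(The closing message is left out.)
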